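Dock the battery pack with low pushes and start its charge

TASK

Push the heavy blue battery pack along the desk into the charging dock beside it, until the dock's spring catch has snapped into the groove in its side; push low, near the foot, so that it slides upright and does not rock or tip. Then press the green button on the charger fully down and let it go. Use fingertips only: grip and lift nothing, keep off the pack's carrying handle, and leave the other things on the desk where they are.

Things in the scene. Friction and masses are not known exactly. Their poses are not given: they have to be found in the camera images.
- pack: Blue battery pack, black base and lid, loose: 84 (x) x 130 (y) x 181 mm, 0.8 to 1 kg, mass centre about 84 mm up; the handle reaches 216 mm. Origin: centre of its underside, z up, -x the face with the charge gauge. It slides at 4 to 7 N; pushed higher than about 60 mm it tips. Each side of the base has an upright groove 28 mm long, 11 deep, centred at x = 0, up to 54 mm high.
- pack_foot (a point): Middle of the pack's gauge face, 30 mm above the desk: where to push, toward the pack's +x, with both fingertips some 55 to 80 mm apart so that the pack does not swivel. The base (lowest 70 mm) is flat, the blue part 2 mm farther back. A hand pointing straight down meets the tall face with its wide body and tips it: lean the fingers forward, in the push direction, by about 40 degrees.
- pack_handle: Black carrying handle on the pack's lid, a bar along the pack's y, 90 mm long, not to be touched. Origin: middle of its foot, 180 mm above the pack's underside.
- dock: Grey charging dock, bolted down, mouth to the robot's right. Origin: on the desk, centre of the footprint of a pack that is home; x points into the dock, z up; a pack at home has the same axes. Rails leave a lane 135 mm wide from x = -85 mm to the rear block (hard stop for a pack 4 mm past home). Two spring contacts push back over the last 14 mm, up to 5 N. Keep fingers within 50 mm of mid-lane.
- dock_mouth (a point): Middle of the dock's mouth on the desk, 134 mm before the dock's origin. Here the flared ends of the rails stand about 180 mm apart; they narrow (25 degrees each side) to the 135 mm lane over 49 mm. Rails are 16 mm thick; the one nearer the robot is 45 mm high, the far one 20 mm (43 with the catch).
- charger_top (a point): Middle of the top of the light grey charger housing beside the lane, on the robot's side (the dock's +y), part of the dock: 120 mm (dock x) x 94 mm (y), its top 58 mm above the desk. The green button stands on it.
- catch (a joint): Steel spring catch with red tab on the dock's far (-y) rail: angle in rad, 0 = sprung in. The passing pack pushes it out by 0.04 to 0.11 (about 3 to 6 N more push); it springs back to 0 into the pack's groove once the pack reaches the dock's origin (at the latest on the hard stop). Released, the contacts press the pack back on the catch, about 3 mm short of the origin.
- start_button_top (a point): Middle of the top of the round green button, 26 mm across, on the dark panel of the charger housing; it is pressed straight down.
- start_button (a joint): Travel of the green button, m: 0 = up, 0.006 = fully down (5 N); it springs back.
- white_jar: White screw jar, 64 mm across, 66 high; a bystander. Origin: centre of underside.
- yellow_tape: Small roll of yellow tape lying flat, 60 mm across, 18 high; a bystander. Origin: centre of underside.
- red_screwdriver: Screwdriver with red handle, 202 mm long, lying; a bystander. Origin: centre of underside.
- slim_box: Slim orange-brown carton, 52 x 140 x 23 mm, lying; a bystander. Origin: centre of underside.
- thread: Spool of red thread, 40 mm across, 36 high; a bystander. Origin: centre of underside.
- black_marker: Black felt marker, 126 mm long, lying; a bystander. Origin: centre of underside.

How it is judged:
On the way, in this order (a step that is already met when the one before it is completed fails the run):
1. the pack is home in the dock and the catch has snapped into its groove (x of pack in the frame of dock above -0.007 m and value of joint catch below 0.025 rad and angle between the x axis of pack and the x axis of dock, either way round below 0.08 rad), for 0.2 s.
2. the green button is pressed fully down (value of joint start_button above 0.005 m), for 0.05 s.
At the end, for the whole second after the job is handed in: The pack stands upright and still in the dock, its origin within 7 mm of home along the lane and 8 mm across it, squared to it within 0.08 rad, with the catch sprung in (under 0.025 rad); the button has been pressed to over 5 mm after the catch snapped and is up again (all of step 1 and x of pack in the frame of dock below 0.008 m and y of pack in the frame of dock between -0.008 and 0.008 m and angle between pack's own z axis and vertical below 0.04 rad and value of joint start_button below 0.002 m and linear speed of pack below 0.02 m/s); the robot touches nothing.
It fails at once if the pack rocks or tips by more than 0.12 rad (angle between pack's own z axis and vertical above 0.12 rad).
It fails at once if the pack is lifted off the desk (origin over 12 mm up) (height (world z) of pack above 0.012 m).
It fails at once if the carrying handle is touched (over 0.5 N) (contact force between any of the fingers, the arm and pack_handle above 0.5 N).
It fails at once if a bystander is moved by more than 20 mm (distance of any of white_jar, yellow_tape, red_screwdriver, slim_box, thread, black_marker from where it was at the start of the episode above 0.02 m).
It also fails if it takes over 54 s, if anything falls off the work surface, if the arm or the gripper's body presses on something with over 40 N, if the wrist force passes 120 N, or if a joint passes its speed limit or range.

ROBOT

A 7-joint arm with a two-finger parallel gripper is mounted at the origin on a cart in front of the work surface, level with it; the furniture and walls round the work are solid. World frame = base frame: x ahead of the robot, y to its left, z up, the work surface at z = 0. Lengths are in m, angles in rad, forces in N, time in s.
With the tool pointing down it reaches from about 0.4 to 0.85 m from the base axis. Payload 6.9 kg.
Tool frame: the origin (TCP) lies at the very end of the fingers, on their centre line; the grasp point (between the pads) lies 19 mm behind it (pinch_z is the distance from the TCP to the grasp point, in m); z points along the fingers, y is the direction in which the jaws open and shut (so a half turn about z gives the same grasp; the last joint's range is limited). The gripper opens to 85 mm and grips with 20 to 120 N. Pads are 22 mm wide; open, the fingers measure 114 mm over their backs; the gripper's body (76 mm by 85 mm) begins 54 mm behind the grasp point. The pads swing forward as they close: fully open they stand 13 mm farther back than shut.
Start: joints at [1.429, 0.507, -0.238, 1.5, 0.126, 1.149, -0.155], TCP at [0.153, -0.606, 0.231] pointing down, gripper open.
Joint ranges: [-3.08, 3.08], [-0.24, 2.05], [-1.43, 1.35], [0, 2.5], [-1.52, 4.66], [0.17, 1.96], [-2.89, 2.89]. Speed limits (rad/s): [2.39, 2.39, 3.14, 3.14, 3.14, 3.14, 3.14].

INTERFACE

Orientations are given as a rotation vector (axis times angle).
In Python, from bench import read_state, get_image, calibration, hand_in, pinch_z gives the robot as it stands.
- The arm moves only by the shell command python3 -m pendant 'ROWS' [FORCE]. ROWS is text: rows parted by semicolons, each of 7 numbers parted by spaces: the turn, a rotation vector about the tool's x, y, z in rad, then the shift along the tool's x, y, z in m, then the opening in per cent of the stroke, from 0 (shut) to 100 (fully open). A call has 1 to 12 rows; each row shifts and turns the commanded pose from where the row before left it, along the tool's axes as they then stand; what a row does not reach is not made up. A row lasts 1/12 s, in which the tool goes at most 41.7 mm and 7.16 degrees, less where a joint would pass 70% of its speed; a pose out of reach is approached as far as the arm can. A call is refused whole if a number of a shift passes 0.0417 or a number of a turn 0.125, either way. A call with a gripper value outside its range is refused whole. The fingers move at their own pace and stop on an object; FORCE is the grip in N (left out, the last holds). Time passes only in rows, so rows that do not move let the fingers close. It gives the time, the measured TCP pose, the force and the opening at its end, in the units of the state.
- read_state(): the state, without advancing time (a new reading comes with each control period).
- get_image(name): name is "scene" or "side" or "wrist"; returns the picture (384x512x3 uint8, blue, green, red); there is no depth.
- calibration(name): a dict with "vfov" (degrees; the focal length in pixels is half the picture's height over the tangent of half this angle, whatever the lens; pixels are square), "cx", "cy" (the principal point, pixels), "distortion" ([k1, k2, p1, p2, k3] as OpenCV has them; the pictures are not rectified), "origin" and "attitude" of the camera in the world. Camera axes: x right, y down, z forward; pixel columns grow to the right and rows downward; lengths in m; the calibration is good to about 2 mm. A picture is of the moment at which its call begins: read the wrist's pose just before it. calibration takes no time and is no camera call; for the wrist camera it gives the pose at the moment of the call.
- hand_in(): hands the job in, once; it reports no verdict.
The state is a dict: "time": time; "q": joint angles; "dq": joint speeds; "effort": joint torques, N m; "tool_pos": TCP position; "orientation": TCP orientation; "ft_force": force on the tool from outside, world axes, zero at the start; "ft_torque": the same for the moment, N m; "gripper_width": finger opening in m.
Only numpy, scipy, OpenCV 4.12 (cv2) and the standard library are available. Lean on these libraries where they do the work, as an engineer would, in place of code of your own. Each camera call takes 0.05 s, during which the arm holds its last target.

## Working session

There is one attempt and no reset: what is moved stays moved. The work goes in short steps, Python scripts to look and compute and a shell command to move; the robot and the scene stay as the last step left them, time stands still between calls to the robot, and variables do not carry over. Pictures are saved under pics/ and viewed, and the job is handed in when it is done.

```bash
mkdir -p pics; ls
python3 - <<'E'
from bench import *
import cv2
s=read_state();print(s)
for n in("scene","side","wrist"):
    print(n,calibration(n)); cv2.imwrite(f"pics/{n}0.png",get_image(n))
print(pinch_z)
E
```

```text
pics
{'time': 0.0, 'q': array([ 1.42850851,  0.5083013 , -0.23747547,  1.50115981,  0.12570151,
        1.1489008 , -0.15479288]), 'dq': array([-0.00072224, -0.00015946,  0.00220967,  0.00101659,  0.0011669 ,
       -0.00121148, -0.00022156]), 'effort': array([ 3.37839811e-04, -6.20590997e+01, -2.18605623e+00, -2.49652344e+01,
        1.29333325e-02,  1.19602232e-02,  3.48745800e-05]), 'tool_pos': array([ 0.1530576 , -0.605436  ,  0.23044135]), 'orientation': array([-3.11576871e+00, -3.87988387e-01,  4.47901474e-04]), 'ft_force': array([-0.31320206, -0.88988261, -0.57756588]), 'ft_torque': array([ 0.00911912, -0.0115917 ,  0.05619147]), 'gripper_width': 0.08503128246170143}
scene {'vfov': 54.46896916937813, 'cx': 254.6780511763565, 'cy': 193.92457559634974, 'distortion': array([-0.01316417,  0.        ,  0.        ,  0.        ,  0.        ]), 'origin': array([-0.2481633 ,  0.9836125 ,  0.62439405]), 'attitude': array([-0.86370471,  2.1690155 , -1.44328056])}
side {'vfov': 49.680934035529134, 'cx': 255.51698451249, 'cy': 190.61818423633716, 'distortion': array([-0.13678696,  0.        ,  0.        ,  0.        ,  0.        ]), 'origin': array([0.43112237, 0.96806401, 0.84985003]), 'attitude': array([-0.16498835,  2.85303403, -1.24884865])}
wrist {'vfov': 62.7685772841476, 'cx': 258.4712324309292, 'cy': 193.48243979547948, 'distortion': array([0.03035147, 0.        , 0.        , 0.        , 0.        ]), 'origin': array([ 0.2304874 , -0.58653493,  0.37246184]), 'attitude': array([ 2.27320863, -1.7684819 , -0.28231171])}
0.0187
```

View pics/scene0.png

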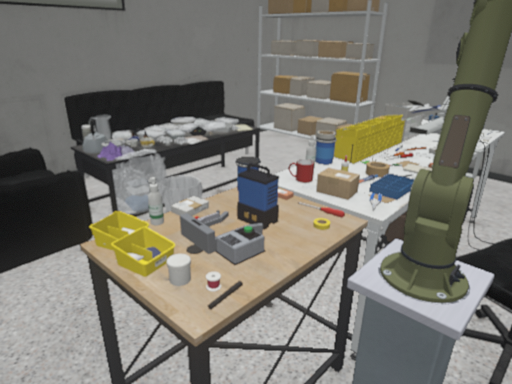

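View pics/side0.png

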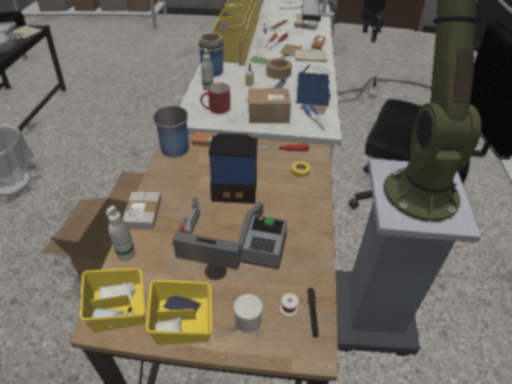

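View pics/wrist0.png

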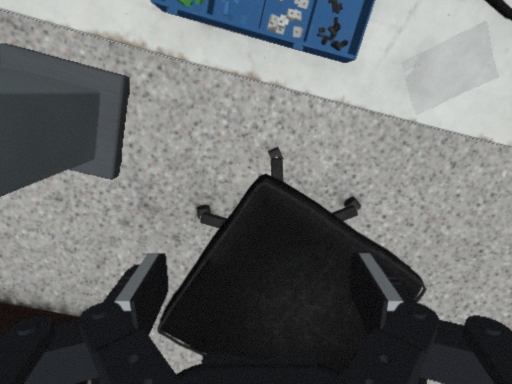

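```bash
cat > h.py <<'E'
import numpy as np,cv2
from bench import *
from scipy.spatial.transform import Rotation as R
C={}
def cam(n,c=None):
    c=c or calibration(n); f=192/np.tan(np.radians(c['vfov']/2))
    return np.array([[f,0,c['cx']],[0,f,c['cy']],[0,0,1]]),np.array(c['distortion']),np.array(c['origin']),R.from_rotvec(c['attitude']).as_matrix()
def px2w(n,uv,z,c=None):
    K,D,o,A=cam(n,c); p=cv2.undistortPoints(np.array(uv,float).reshape(-1,1,2),K,D).reshape(-1,2)
    d=np.c_[p,np.ones(len(p))]@A.T; t=(z-o[2])/d[:,2]; return o+d*t[:,None]
def w2px(n,P,c=None):
    K,D,o,A=cam(n,c); q=(np.array(P,float).reshape(-1,3)-o)@A
    return cv2.projectPoints(q.reshape(-1,1,3),np.zeros(3),np.zeros(3),K,D)[0].reshape(-1,2)
def crop(img,x0,y0,w,h,k,fn): cv2.imwrite(fn,cv2.resize(img[y0:y0+h,x0:x0+w],None,fx=k,fy=k,interpolation=cv2.INTER_CUBIC))
E
python3 - <<'E'
from h import *
crop(cv2.imread('pics/side0.png'),160,120,160,120,5,'pics/side0c.png')
crop(cv2.imread('pics/scene0.png'),170,150,190,142,4,'pics/scene0c.png')
E
```

```text
(no output)
```

View pics/side0c.png

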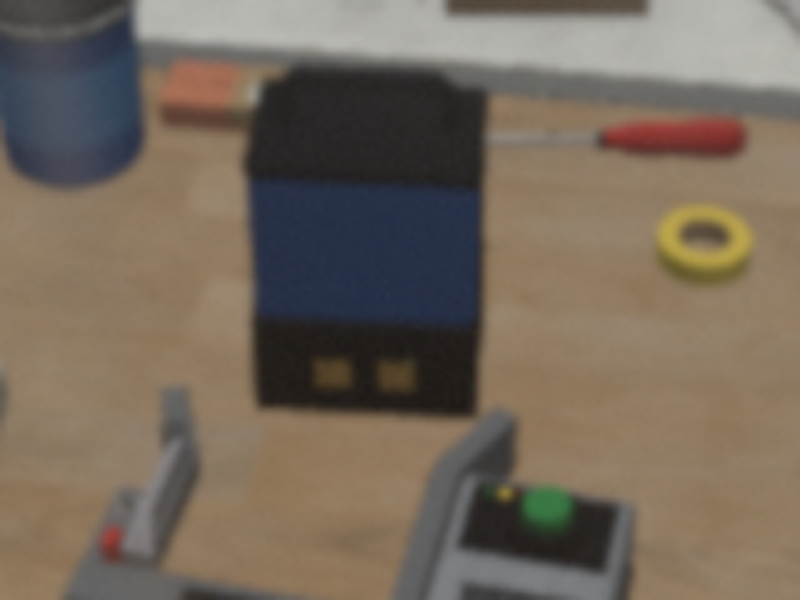

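View pics/scene0c.png

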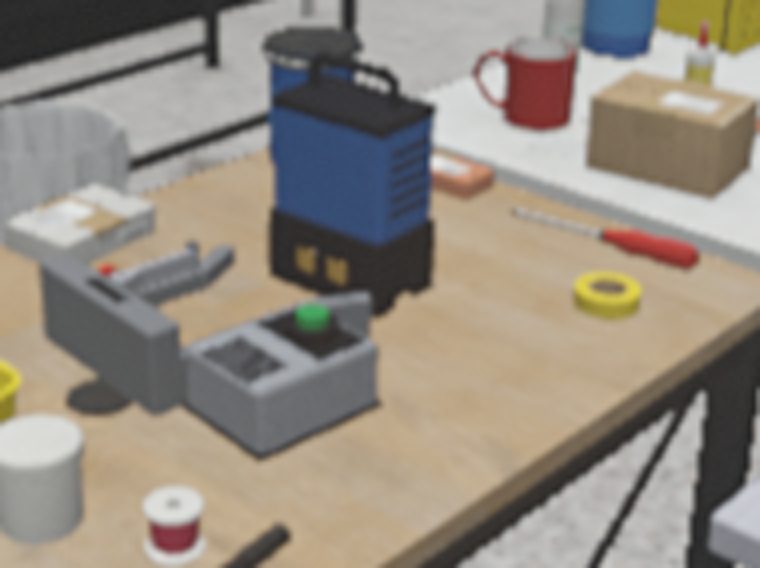

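```bash
python3 - <<'E'
from h import *
np.set_printoptions(precision=4,suppress=True)
f=lambda u,v:(160+u/5-.4,120+v/5-.4)
g=lambda u,v:(170+u/4-.4,150+v/4-.4)
print('pack front bottom',px2w('side',[f(258,405),f(475,412)],0))
print('box bottom front',px2w('side',[f(163,120),f(250,126)],0), 'top', px2w('side',[f(175,62),f(170,92)],.023))
print('driver',px2w('side',[f(490,137),f(600,137),f(745,137)],0.012),'tape',px2w('side',[f(704,240)],.018))
print('btn',px2w('side',[f(547,492)],.068),px2w('scene',[g(312,310)],.068))
print('charger topcorners',px2w('side',[f(462,475),f(632,507)],.058))
print('mouth rail tips near top',px2w('side',[f(505,412)],.045),'far',px2w('side',[f(175,390)],.02))
print('scene pack bottom',px2w('scene',[g(272,280),g(380,306),g(432,287)],0))
E
python3 - <<'E'
from h import *
im=cv2.imread('pics/side0.png')
crop(im,160,185,150,100,5,'pics/side0d.png')
E
```

```text
pack front bottom [[0.6348 0.1125 0.    ]
 [0.5077 0.102  0.    ]]
box bottom front [[ 0.7515 -0.1558  0.    ]
 [ 0.6908 -0.1566  0.    ]] top [[ 0.7495 -0.1928  0.023 ]
 [ 0.7452 -0.1574  0.023 ]]
driver [[ 0.5251 -0.1498  0.012 ]
 [ 0.4516 -0.1599  0.012 ]
 [ 0.3539 -0.1736  0.012 ]] tape [[ 0.3792 -0.0526  0.018 ]]
btn [[0.4581 0.2256 0.068 ]] [[0.473  0.2312 0.068 ]]
charger topcorners [[0.5042 0.2094 0.058 ]
 [0.4134 0.2213 0.058 ]]
mouth rail tips near top [[0.4872 0.1458 0.045 ]] far [[0.6799 0.1266 0.02  ]]
scene pack bottom [[0.6281 0.1229 0.    ]
 [0.5231 0.0915 0.    ]
 [0.5135 0.0306 0.    ]]
```

View pics/side0d.png

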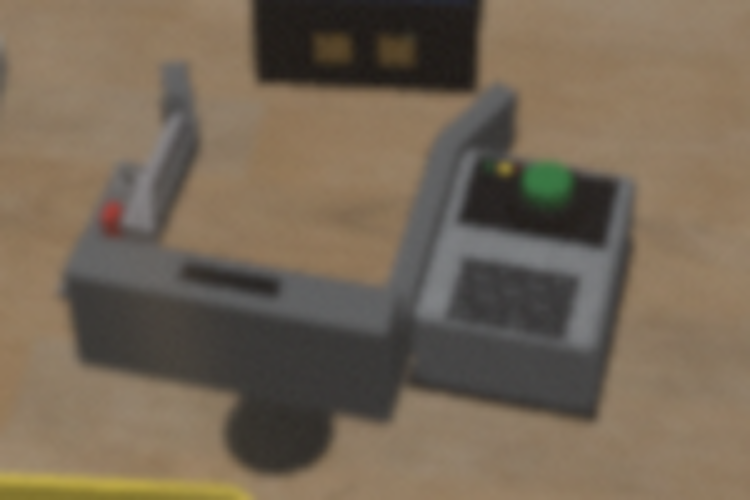

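Run:
```python
from h import *
im=cv2.imread('pics/side0.png')
crop(im,165,190,100,75,8,'pics/side0e.png')
crop(im,225,185,75,75,8,'pics/side0f.png')
crop(cv2.imread('pics/scene0.png'),175,195,100,75,8,'pics/scene0e.png')
```

```text
(no output)
```

View pics/side0e.png

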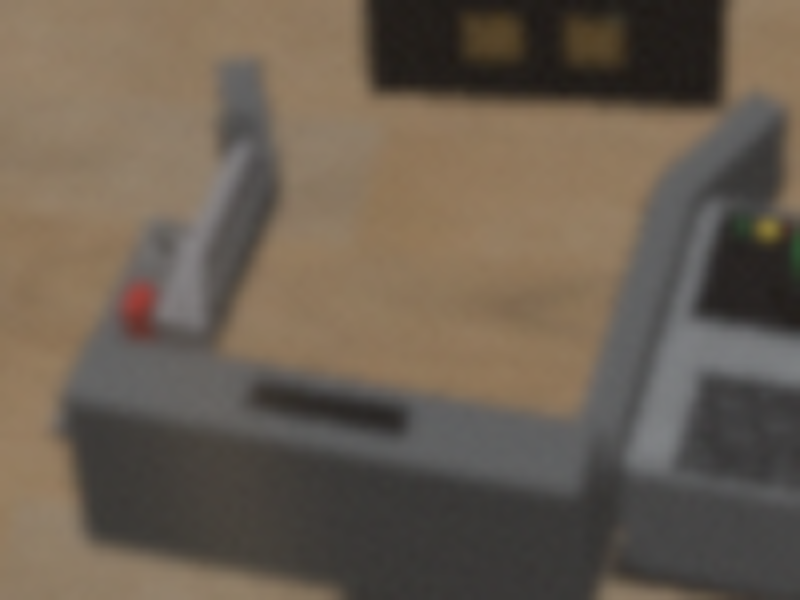

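View pics/side0f.png

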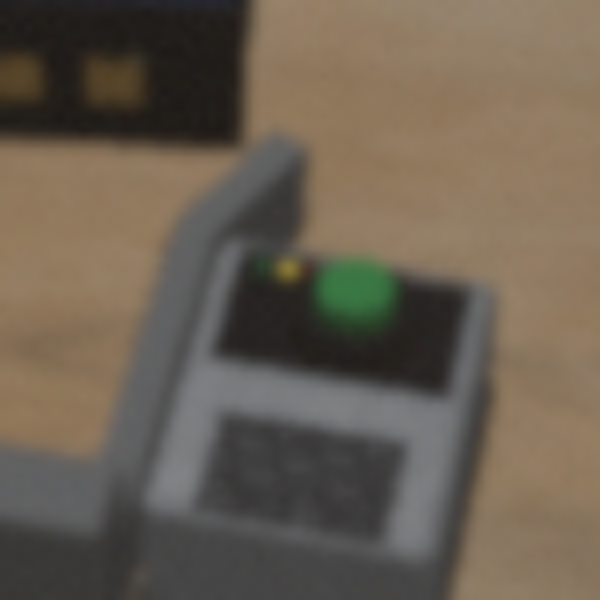

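View pics/scene0e.png

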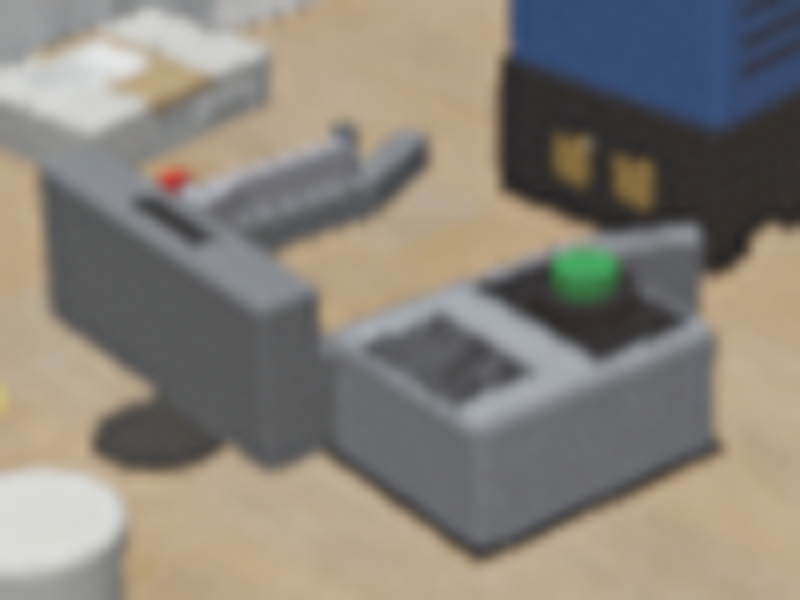

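```bash
cat > fit.py <<'E'
from h import *
from scipy.optimize import least_squares
np.set_printoptions(precision=4,suppress=True)
def t(P,x,y,th):
    P=np.array(P,float); c,s=np.cos(th),np.sin(th); return np.c_[x+c*P[:,0]-s*P[:,1],y+s*P[:,0]+c*P[:,1],P[:,2]]
def pk(ox,oy,k,L): return [(ox+(u+.5)/k-.5,oy+(v+.5)/k-.5) for u,v in L]
sd=pk(225,185,8,[(230,242),(490,285),(432,558),(148,505),(278,135),(180,228)])+pk(165,190,8,[(255,65)])
sc=pk(175,195,8,[(480,430),(712,340),(335,352),(480,553),(715,447),(330,450),(700,228),(425,138)])
def dock(p):
    x,y,th,x0,y0=p; x1=x0+.12;y1=y0+.094
    a=[(x0,y0,.058),(x0,y1,.058),(x1,y1,.058),(x1,y0,.058),(-.134,.09,.045),(-.085,.0675,.045),(-.134,-.09,.02)]
    b=[(x1,y1,.058),(x0,y1,.058),(x1,y0,.058),(x1,y1,0),(x0,y1,0),(x1,y0,0),(-.13,.106,.045),(-.134,-.09,.02)]
    return w2px('side',t(a,x,y,th))-sd,w2px('scene',t(b,x,y,th))-sc
r=least_squares(lambda p:np.r_[dock(p)[0].ravel(),dock(p)[1].ravel()],[.58,.27,1.45,-.08,.084],loss='soft_l1')
print('dock',r.x,np.degrees(r.x[2]));[print(a.round(1).tolist()) for a in dock(r.x)]
D=r.x
h=.042;w=.065
psd=pk(160,120,5,[(258,405),(475,412),(256,320),(480,325)])
psc=pk(170,150,4,[(272,280)])+pk(175,195,8,[(503,60),(722,128)])+pk(170,150,4,[(432,287)])
def pack(p):
    a=[(h,-w,0),(h,w,0),(h,-w,.07),(h,w,.07)]; b=[(h,-w,0),(h,-w,.07),(h,w,.07),(-h,w,0)]
    return w2px('side',t(a,*p))-psd,w2px('scene',t(b,*p))-psc
r=least_squares(lambda p:np.r_[pack(p)[0].ravel(),pack(p)[1].ravel()],[.57,.06,1.6],loss='soft_l1')
print('pack',r.x,np.degrees(r.x[2]));[print(a.round(1).tolist()) for a in pack(r.x)]
P=r.x
c,s=np.cos(D[2]),np.sin(D[2]);d=P[:2]-D[:2];print('pack in dock',c*d[0]+s*d[1],-s*d[0]+c*d[1],P[2]-D[2])
# button: triangulate
def ray(n,uv):
    K,Di,o,A=cam(n);p=cv2.undistortPoints(np.array(uv,float).reshape(1,1,2),K,Di).ravel();v=A@np.r_[p,1];return o,v/np.linalg.norm(v)
o1,v1=ray('side',pk(225,185,8,[(357,285)])[0]);o2,v2=ray('scene',pk(175,195,8,[(586,265)])[0])
M=np.c_[v1,-v2];ts=np.linalg.lstsq(M,o2-o1,rcond=None)[0];print('btn mid top',o1+v1*ts[0],o2+v2*ts[1])
E
python3 fit.py
```

```text
dock [ 0.5965  0.2703  1.4716 -0.0715  0.0841] 84.31417991407174
[[-1.8, -0.8], [0.7, -0.4], [0.5, 0.8], [-1.9, 0.7], [-1.1, 0.4], [-0.6, -0.2], [0.5, 0.5]]
[[0.0, -0.3], [1.4, -2.2], [-1.0, -2.8], [0.2, 1.3], [0.6, 0.6], [0.2, 1.2], [1.0, 1.5], [0.4, -0.4]]
pack [0.5743 0.0686 1.6584] 95.01986046354497
[[-0.4, 0.8], [0.5, 0.7], [-1.3, 0.0], [0.0, 0.3]]
[[-0.1, -1.2], [-0.0, -0.9], [1.4, 0.4], [1.7, -0.8]]
pack in dock -0.20295600105552397 0.002100490291575184 0.18684937425502368
btn mid top [0.4566 0.2443 0.0798] [0.4574 0.2466 0.0777]
```

```bash
cat > goal.py <<'E'
from h import *
np.set_printoptions(precision=4,suppress=True)
D=np.array([.5965,.2703,1.4716])
def dw(x,y,z): c,s=np.cos(D[2]),np.sin(D[2]); return np.array([D[0]+c*x-s*y,D[1]+s*x+c*y,z])
def ori(lean,flip=1,th=D[2]):
    f=np.array([np.cos(th),np.sin(th),0]);u=np.array([0,0,1.])
    z=np.sin(lean)*f-np.cos(lean)*u; x=flip*(np.cos(lean)*f+np.sin(lean)*u); return np.c_[x,np.cross(z,x),z]
def rep(Rg,pg,n=None):
    s=read_state();R0=R.from_rotvec(s['orientation']).as_matrix()
    print('t',s['time'],'q',s['q'],'tcp',s['tool_pos'],'F',s['ft_force'],'w',s['gripper_width'])
    rv=R.from_matrix(R0.T@Rg).as_rotvec();print('turn(tool)',rv,np.linalg.norm(rv),'shift old axes',R0.T@(pg-s['tool_pos']),'shift goal axes',Rg.T@(pg-s['tool_pos']))
E
python3 - <<'E'
from goal import *
s=read_state();R0=R.from_rotvec(s['orientation']).as_matrix();print(R0)
c=calibration('wrist');print('cam in tool',R0.T@(c['origin']-s['tool_pos']))
for fl in(1,-1): rep(ori(.7,fl),dw(-.31,-.002,.08))
print(dw(-.31,-.002,.08))
E
```

```text
[[ 0.9695  0.2452 -0.0003]
 [ 0.2452 -0.9695  0.0013]
 [-0.     -0.0014 -1.    ]]
cam in tool [ 0.0796  0.0004 -0.142 ]
t 0.15 q [ 1.4285  0.5082 -0.2376  1.5009  0.1257  1.1489 -0.1548] tcp [ 0.1532 -0.6056  0.2306] F [-0.1147 -0.5419 -0.1201] w 0.08534999506406395
turn(tool) [ 0.4262  0.6082 -1.1712] 1.3868644128704837 shift old axes [ 0.5411 -0.448   0.1512] shift goal axes [0.3661 0.3564 0.5053]
t 0.15 q [ 1.4285  0.5082 -0.2376  1.5009  0.1257  1.1489 -0.1548] tcp [ 0.1532 -0.6056  0.2306] F [-0.1147 -0.5419 -0.1201] w 0.08534999506406395
turn(tool) [ 0.6664 -0.467   1.8283] 2.0011870267130765 shift old axes [ 0.5411 -0.448   0.1512] shift goal axes [-0.3661 -0.3564  0.5053]
[ 0.5678 -0.0384  0.08  ]
```

Run:
```python
from goal import *
rep(ori(.7),np.array([.555,-.2,.25]))
```

```text
t 0.15 q [ 1.4285  0.5082 -0.2376  1.5009  0.1257  1.1489 -0.1548] tcp [ 0.1532 -0.6056  0.2306] F [-0.1147 -0.5419 -0.1201] w 0.08534999506406395
turn(tool) [ 0.4262  0.6082 -1.1712] 1.3868644128704837 shift old axes [ 0.489  -0.2947 -0.019 ] shift goal axes [0.3516 0.3597 0.2708]
```

```bash
python3 -m pendant '0 0 0 0.015 -0.010 -0.001 65;0 0 0 0.027 -0.016 -0.001 65;0 0 0 0.027 -0.016 -0.001 65;0 0 0 0.027 -0.016 -0.001 65;0 0 0 0.027 -0.016 -0.001 65;0 0 0 0.027 -0.016 -0.001 65;0 0 0 0.027 -0.016 -0.001 65;0 0 0 0.027 -0.016 -0.001 65;0 0 0 0.027 -0.016 -0.001 65;0 0 0 0.027 -0.016 -0.001 65;0 0 0 0.027 -0.016 -0.001 65;0 0 0 0.015 -0.010 -0.001 65'
python3 - <<'E'
from goal import *
rep(ori(.7),np.array([.555,-.2,.25]))
E
```

```text
time: 1.15
tool_pos: [0.4027, -0.3545, 0.2433]
orientation: [-3.116, -0.394, -0.002]
ft_force: [1.1, -0.6, -0.8]
gripper_width: 0.0555
t 1.15 q [ 0.9029  0.3656 -0.3213  1.7136  0.1261  1.0827 -0.7771] tcp [ 0.4027 -0.3545  0.2433] F [ 1.0844 -0.6407 -0.8387] w 0.05553945897231141
turn(tool) [ 0.4261  0.6076 -1.1672] 1.3831338700642528 shift old axes [ 0.186  -0.1118 -0.0063] shift goal axes [0.1334 0.1363 0.1037]
```

Now turn over 12 rows, in place.

```bash
python3 -m pendant '0.0355 0.0506 -0.0973 0 0 0 65;0.0355 0.0506 -0.0973 0 0 0 65;0.0355 0.0506 -0.0973 0 0 0 65;0.0355 0.0506 -0.0973 0 0 0 65;0.0355 0.0506 -0.0973 0 0 0 65;0.0355 0.0506 -0.0973 0 0 0 65;0.0355 0.0506 -0.0973 0 0 0 65;0.0355 0.0506 -0.0973 0 0 0 65;0.0355 0.0506 -0.0973 0 0 0 65;0.0355 0.0506 -0.0973 0 0 0 65;0.0355 0.0506 -0.0973 0 0 0 65;0.0355 0.0506 -0.0973 0 0 0 65'
python3 - <<'E'
from goal import *
rep(ori(.7),np.array([.555,-.2,.2]))
rep(ori(.7),dw(-.30,-.002,.08))
E
```

```text
time: 2.15
tool_pos: [0.3993, -0.3586, 0.2429]
orientation: [-1.916, -1.734, -0.7]
ft_force: [-0.1, 0.6, -1.6]
gripper_width: 0.0552
t 2.15 q [ 1.3448  0.7607 -0.7445  1.3752 -0.0947  1.5619  0.5742] tcp [ 0.3993 -0.3586  0.2429] F [-0.1467  0.6415 -1.6183] w 0.05521503465074841
turn(tool) [ 0.0006 -0.0007 -0.    ] 0.0008731904944470969 shift old axes [0.1048 0.1392 0.1446] shift goal axes [0.1048 0.1393 0.1445]
t 2.15 q [ 1.3448  0.7607 -0.7445  1.3752 -0.0947  1.5619  0.5742] tcp [ 0.3993 -0.3586  0.2429] F [-0.1467  0.6415 -1.6183] w 0.05521503465074841
turn(tool) [ 0.0006 -0.0007 -0.    ] 0.0008731904944470969 shift old axes [0.1589 0.1358 0.3473] shift goal axes [0.1592 0.136  0.3471]
```

```bash
python3 -m pendant '0 0 0 0.009 0.008 0.015 65;0 0 0 0.012 0.011 0.024 65;0 0 0 0.012 0.011 0.024 65;0 0 0 0.012 0.011 0.024 65;0 0 0 0.012 0.011 0.024 65;0 0 0 0.012 0.011 0.024 65;0 0 0 0.012 0.011 0.024 65;0 0 0 0.012 0.011 0.024 65;0 0 0 0.012 0.011 0.024 65;0 0 0 0.011 0.010 0.024 65;0 0 0 0.007 0.006 0.015 65;0 0 0 0 0 0 65'
python3 - <<'E'
from goal import *
rep(ori(.7),dw(-.30,-.002,.020))
for n in("side","wrist"): cv2.imwrite(f"pics/{n}1.png",get_image(n))
E
```

```text
time: 3.15
tool_pos: [0.5372, -0.1136, 0.1332]
orientation: [-1.913, -1.734, -0.697]
ft_force: [0.0, 0.1, 0.2]
gripper_width: 0.0554
t 3.15 q [ 0.9956  0.7927 -0.7745  1.7216 -0.1844  0.9943  0.3598] tcp [ 0.5372 -0.1136  0.1332] F [0.0377 0.1008 0.2264] w 0.05544555612166368
turn(tool) [-0.0033 -0.001   0.0003] 0.0035093240868823176 shift old axes [-0.0058  0.0235  0.1431] shift goal axes [-0.0056  0.023   0.1432]
```

View pics/side1.png

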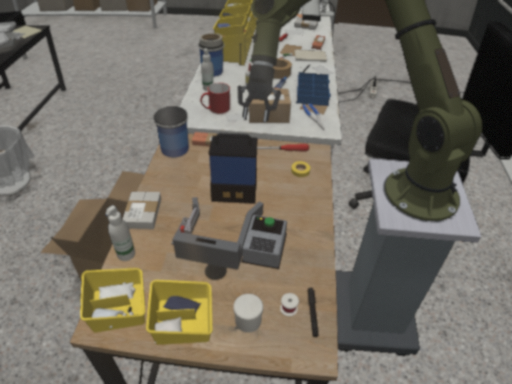

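View pics/wrist1.png

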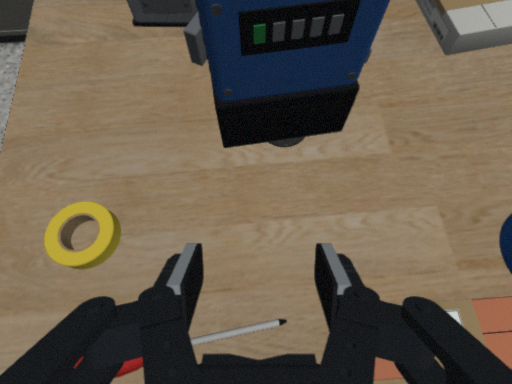

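Run:
```python
from goal import *
w=px2w('wrist',[(225,147),(343,130)],0);print(w)
c,s=np.cos(D[2]),np.sin(D[2])
print('in dock',[(c*(p[0]-D[0])+s*(p[1]-D[1]),-s*(p[0]-D[0])+c*(p[1]-D[1])) for p in w], np.linalg.norm(w[0]-w[1]))
print('driver',px2w('wrist',[(283,321),(190,341)],.01),'tape',px2w('wrist',[(75,232)],.018),'box edge',px2w('wrist',[(375,375),(452,312)],.023))
```

```text
[[0.5155 0.0253 0.    ]
 [0.6446 0.0333 0.    ]]
in dock [(np.float64(-0.25177361921975655), np.float64(0.056337808838329534)), (np.float64(-0.23104665519938533), np.float64(-0.07134231775770006))] 0.12935154334247392
driver [[ 0.554  -0.151   0.01  ]
 [ 0.4771 -0.1581  0.01  ]] tape [[ 0.3788 -0.0589  0.018 ]] box edge [[ 0.6162 -0.1938  0.023 ]
 [ 0.687  -0.1568  0.023 ]]
```

```bash
python3 -m pendant '0 0 0 -0.001 0.003 0.010 65;0 0 0 -0.001 0.003 0.020 65;0 0 0 -0.001 0.004 0.025 65;0 0 0 -0.001 0.004 0.025 65;0 0 0 -0.001 0.004 0.025 65;0 0 0 -0.001 0.003 0.020 65;0 0 0 0 0.002 0.012 65;0.0 0 0 0 0 0.006 65;0 0 0 0 0 0 65'
python3 - <<'E'
from goal import *
rep(ori(.7),dw(-.26,-.002,.020))
for n in("side","wrist"): cv2.imwrite(f"pics/{n}2.png",get_image(n))
E
```

```text
time: 4.0
tool_pos: [0.5684, -0.0334, 0.0197]
orientation: [-1.919, -1.731, -0.697]
ft_force: [-0.5, -0.7, 0.2]
gripper_width: 0.0555
t 4.0 q [ 0.8374  0.9451 -0.735   1.8181 -0.1679  0.6932  0.3373] tcp [ 0.5684 -0.0334  0.0197] F [-0.5061 -0.6714  0.2476] w 0.05552363789026331
turn(tool) [ 0.0002  0.0013 -0.0038] 0.004032572300067138 shift old axes [ 0.0347 -0.0002  0.0287] shift goal axes [ 0.0347 -0.0001  0.0287]
```

View pics/side2.png

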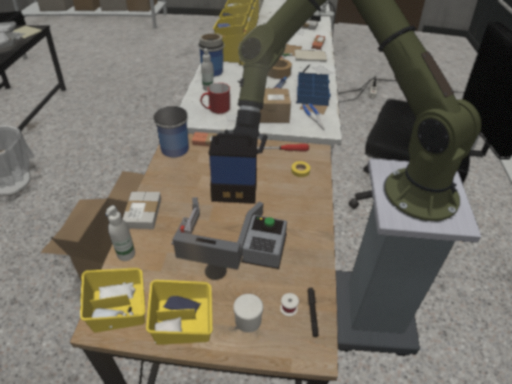

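View pics/wrist2.png

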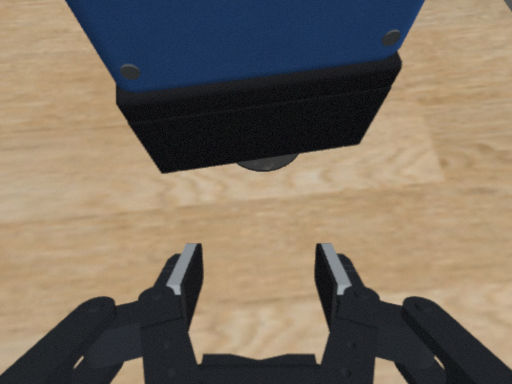

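```bash
python3 -m pendant '0 0 0 0.0046 0 0.0039 65;0 0 0 0.0061 0 0.0052 65;0 0 0 0.0061 0 0.0052 65;0 0 0 0.0061 0 0.0052 65;0 0 0 0.0046 0 0.0039 65;0 0 0 0.0031 0 0.0026 65;0 0 0 0.0023 0 0.0019 65;0 0 0 0.0023 0 0.0019 65;0 0 0 0.0023 0 0.0019 65;0 0 0 0.0023 0 0.0019 65;0 0 0 0.0023 0 0.0019 65;0 0 0 0.0023 0 0.0019 65'
python3 - <<'E'
from goal import *
rep(ori(.7),dw(-.05,-.002,.020))
for n in("wrist",): cv2.imwrite(f"pics/{n}3.png",get_image(n))
E
```

```text
time: 5.1
tool_pos: [0.5746, 0.0235, 0.0199]
orientation: [-1.921, -1.732, -0.697]
ft_force: [-1.2, -4.6, 3.1]
gripper_width: 0.0554
t 5.1 q [ 0.7581  0.935  -0.7486  1.8662 -0.198   0.6011  0.2903] tcp [0.5746 0.0235 0.0199] F [-1.2412 -4.5664  3.0994] w 0.05536644796006545
turn(tool) [ 0.0015  0.0027 -0.0037] 0.0048382542432475915 shift old axes [ 0.1517 -0.0014  0.1269] shift goal axes [ 0.1513 -0.0007  0.1274]
```

View pics/wrist3.png

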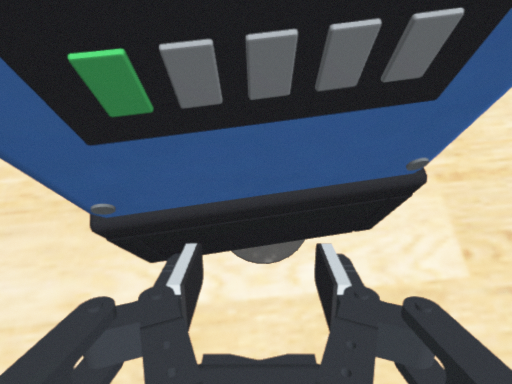

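```bash
python3 -m pendant '0 0 0 0.0023 0 0.0019 65;0 0 0 0.0023 0 0.0019 65;0 0 0 0.0023 0 0.0019 65;0 0 0 0.0023 0 0.0019 65;0 0 0 0.0023 0 0.0019 65;0 0 0 0.0023 0 0.0019 65;0 0 0 0.0023 0 0.0019 65;0 0 0 0.0023 0 0.0019 65;0 0 0 0.0023 0 0.0019 65;0 0 0 0.0023 0 0.0019 65;0 0 0 0.0023 0 0.0019 65;0 0 0 0.0023 0 0.0019 65'
python3 - <<'E'
from goal import *
rep(ori(.7),dw(-.05,-.002,.020))
for n in("wrist","side"): cv2.imwrite(f"pics/{n}4.png",get_image(n))
crop(cv2.imread('pics/side4.png'),160,120,160,120,5,'pics/side4c.png')
E
```

```text
time: 6.15
tool_pos: [0.5787, 0.0597, 0.0204]
orientation: [-1.921, -1.732, -0.698]
ft_force: [-0.5, -3.0, -3.5]
gripper_width: 0.0556
t 6.15 q [ 0.7042  0.9311 -0.7564  1.8881 -0.2177  0.5475  0.2601] tcp [0.5787 0.0597 0.0204] F [-0.502  -2.9607 -3.5215] w 0.05560796939044592
turn(tool) [ 0.002   0.0021 -0.0035] 0.004552626785010012 shift old axes [ 0.1233 -0.0018  0.104 ] shift goal axes [ 0.1231 -0.0012  0.1042]
```

View pics/wrist4.png

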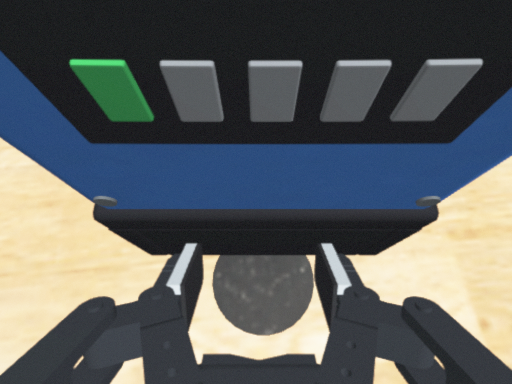

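View pics/side4c.png

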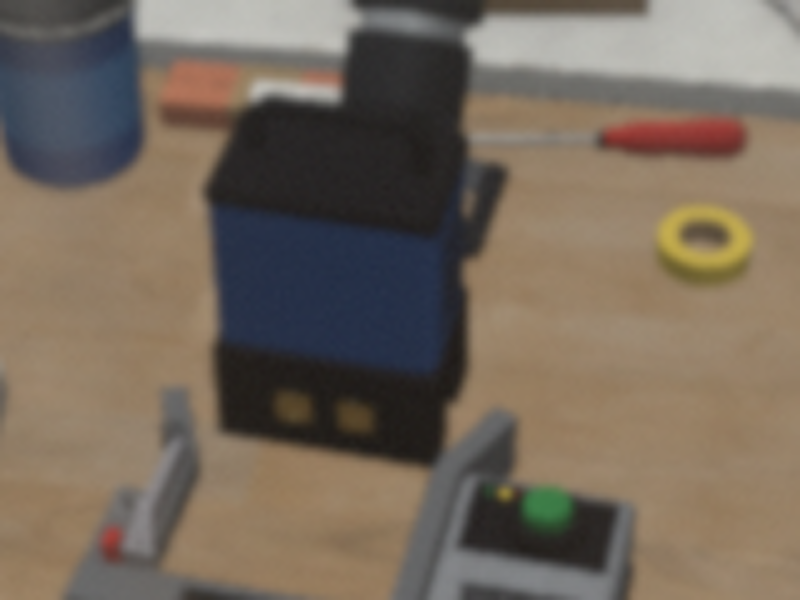

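Run:
```python
from goal import *
c,s=np.cos(D[2]),np.sin(D[2])
td=lambda p:np.array([c*(p[0]-D[0])+s*(p[1]-D[1]),-s*(p[0]-D[0])+c*(p[1]-D[1])])
print('tcp',td(read_state()['tool_pos']))
f=lambda u,v:(160+u/5-.4,120+v/5-.4)
for p in px2w('side',[f(220,432),f(438,462)],0): print('front bottom',td(p))
for p in px2w('side',[f(218,343),f(441,373)],0.07): print('front base top',td(p))
for p in px2w('wrist',[(95,212),(438,212)],0.07): print('rear base top',td(p))
for p in px2w('wrist',[(153,253),(371,251)],0.0): print('rear bottom',td(p))
```

```text
tcp [-0.2105 -0.003 ]
front bottom [-0.1266 -0.0689]
front bottom [-0.1315  0.0594]
front base top [-0.1273 -0.0656]
front base top [-0.1316  0.0605]
rear base top [-0.2044  0.0567]
rear base top [-0.2047 -0.069 ]
rear bottom [-0.2055  0.0571]
rear bottom [-0.2047 -0.0677]
```

```bash
python3 -m pendant '0 0 0 0.0023 -0.0004 0.0019 65;0 0 0 0.0023 -0.0004 0.0019 65;0 0 0 0.0023 -0.0004 0.0019 65;0 0 0 0.0023 -0.0004 0.0019 65;0 0 0 0.0023 -0.0004 0.0019 65;0 0 0 0.0023 -0.0004 0.0019 65;0 0 0 0.0023 -0.0004 0.0019 65;0 0 0 0.0023 -0.0004 0.0019 65;0 0 0 0.0023 -0.0004 0.0019 65;0 0 0 0.0023 -0.0004 0.0019 65;0 0 0 0.0023 0 0.0019 65;0 0 0 0.0023 0 0.0019 65'
python3 - <<'E'
from goal import *
rep(ori(.7),dw(-.05,-.002,.020))
for n in("wrist","side"): cv2.imwrite(f"pics/{n}5.png",get_image(n))
crop(cv2.imread('pics/side5.png'),160,120,160,120,5,'pics/side5c.png')
E
```

```text
time: 7.25
tool_pos: [0.5778, 0.096, 0.0208]
orientation: [-1.92, -1.732, -0.697]
ft_force: [-0.7, -5.0, 0.9]
gripper_width: 0.0554
t 7.25 q [ 0.6514  0.9261 -0.7651  1.9157 -0.2379  0.4909  0.2316] tcp [0.5778 0.096  0.0208] F [-0.7224 -4.9699  0.9   ] w 0.055391277802968535
turn(tool) [ 0.0008  0.0018 -0.0032] 0.003745004837749209 shift old axes [0.0955 0.003  0.0811] shift goal axes [0.0953 0.0033 0.0813]
```

View pics/wrist5.png

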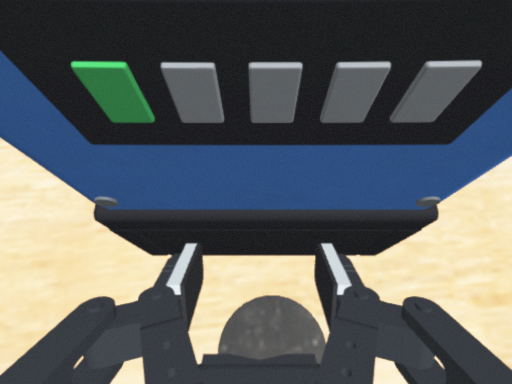

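View pics/side5c.png

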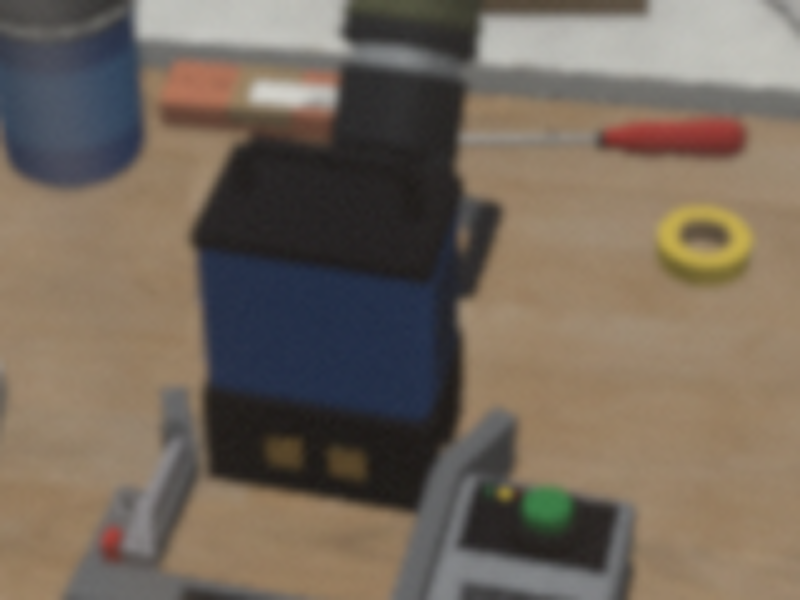

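```bash
python3 -m pendant '0 0 0 0.0027 0 0.0023 65;0 0 0 0.0027 0 0.0023 65;0 0 0 0.0027 0 0.0023 65;0 0 0 0.0027 0 0.0023 65;0 0 0 0.0027 0 0.0023 65;0 0 0 0.0027 0 0.0023 65;0 0 0 0.0027 0 0.0023 65;0 0 0 0.0027 0 0.0023 65;0 0 0 0.0027 0 0.0023 65;0 0 0 0.0027 0 0.0023 65;0 0 0 0.0027 0 0.0023 65;0 0 0 0.0027 0 0.0023 65'
python3 - <<'E'
from goal import *
rep(ori(.7),dw(-.05,-.002,.020))
for n in("wrist","side"): cv2.imwrite(f"pics/{n}6.png",get_image(n))
crop(cv2.imread('pics/side6.png'),160,120,160,120,5,'pics/side6c.png')
E
```

```text
time: 8.35
tool_pos: [0.5825, 0.1379, 0.0206]
orientation: [-1.921, -1.732, -0.698]
ft_force: [0.0, -5.9, 4.2]
gripper_width: 0.0555
t 8.35 q [ 0.5807  0.9247 -0.7689  1.9266 -0.2604  0.4352  0.1949] tcp [0.5825 0.1379 0.0206] F [ 0.0275 -5.8754  4.189 ] w 0.055511235215265624
turn(tool) [ 0.0017  0.002  -0.0035] 0.004384455002636486 shift old axes [0.0633 0.0025 0.0539] shift goal axes [0.0632 0.0028 0.0541]
```

View pics/wrist6.png

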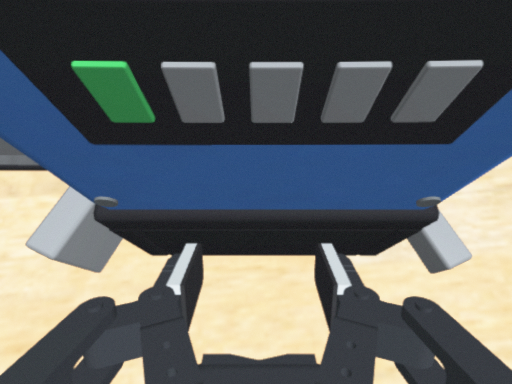

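View pics/side6c.png

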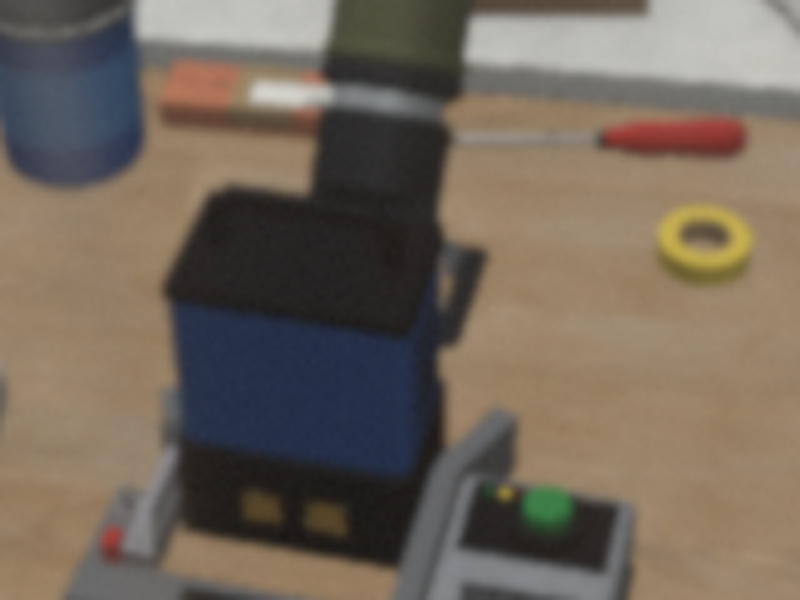

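```bash
python3 -m pendant '0 0 0 0.0027 0 0.0023 65;0 0 0 0.0027 0 0.0023 65;0 0 0 0.0027 0 0.0023 65;0 0 0 0.0027 0 0.0023 65;0 0 0 0.0027 0 0.0023 65;0 0 0 0.0027 0 0.0023 65;0 0 0 0.0027 0 0.0023 65;0 0 0 0.0027 0 0.0023 65;0 0 0 0.0027 0 0.0023 65;0 0 0 0.0027 0 0.0023 65;0 0 0 0.0027 0 0.0023 65;0 0 0 0.0027 0 0.0023 65'
python3 - <<'E'
from goal import *
rep(ori(.7),dw(-.0475,-.002,.020))
for n in("wrist","side"): cv2.imwrite(f"pics/{n}7.png",get_image(n))
crop(cv2.imread('pics/side7.png'),160,120,160,120,5,'pics/side7c.png')
E
```

```text
time: 9.45
tool_pos: [0.5868, 0.1798, 0.0202]
orientation: [-1.921, -1.732, -0.697]
ft_force: [-1.8, -9.2, 7.0]
gripper_width: 0.0557
t 9.45 q [ 0.5066  0.9247 -0.7691  1.9295 -0.2821  0.3854  0.1578] tcp [0.5868 0.1798 0.0202] F [-1.7594 -9.184   7.0172] w 0.05566091088684242
turn(tool) [ 0.0016  0.0024 -0.0039] 0.0048145810335121645 shift old axes [0.0333 0.0025 0.0281] shift goal axes [0.0332 0.0027 0.0282]
```

View pics/wrist7.png

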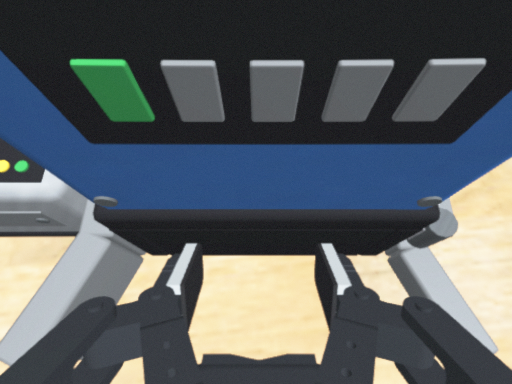

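View pics/side7c.png

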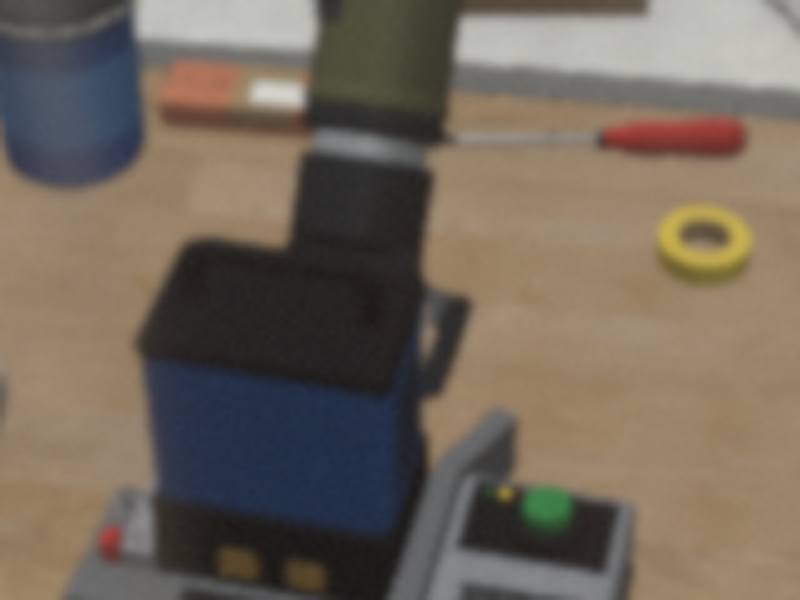

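```bash
python3 -m pendant '0 0 0 0.0027 0 0.0023 65;0 0 0 0.0027 0 0.0023 65;0 0 0 0.0027 0 0.0023 65;0 0 0 0.0027 0 0.0023 65;0 0 0 0.0027 0 0.0023 65;0 0 0 0.0027 0 0.0023 65;0 0 0 0.0027 0 0.0023 65;0 0 0 0.0027 0 0.0023 65'
python3 -m pendant '0 0 0 0.0015 0 0.0013 65;0 0 0 0.0015 0 0.0013 65'
python3 -m pendant '0 0 0 0.0015 0 0.0013 65;0 0 0 0.0015 0 0.0013 65'
python3 - <<'E'
from goal import *
rep(ori(.7),dw(-.0475,-.002,.020))
for n in("wrist","side"): cv2.imwrite(f"pics/{n}8.png",get_image(n))
crop(cv2.imread('pics/side8.png'),160,120,160,120,5,'pics/side8c.png')
E
```

```text
time: 10.22
tool_pos: [0.5888, 0.2082, 0.0198]
orientation: [-1.92, -1.732, -0.696]
ft_force: [-1.7, -7.1, 3.4]
gripper_width: 0.0554
time: 10.38
tool_pos: [0.5891, 0.2122, 0.0197]
orientation: [-1.92, -1.732, -0.696]
ft_force: [-2.0, -7.1, 4.5]
gripper_width: 0.0558
time: 10.55
tool_pos: [0.5895, 0.2159, 0.0196]
orientation: [-1.92, -1.732, -0.696]
ft_force: [-3.3, -9.3, 6.9]
gripper_width: 0.0557
t 10.55 q [ 0.4407  0.9258 -0.7663  1.9259 -0.2999  0.3487  0.126 ] tcp [0.5895 0.2159 0.0196] F [-3.2574 -9.2929  6.901 ] w 0.05566464816636841
turn(tool) [-0.0002  0.0026 -0.0038] 0.004596948537504457 shift old axes [0.0059 0.0035 0.0044] shift goal axes [0.0059 0.0035 0.0044]
```

View pics/wrist8.png

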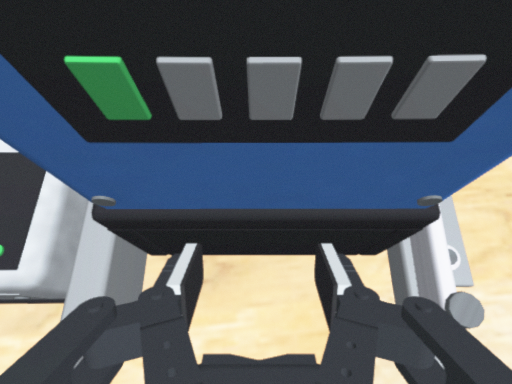

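View pics/side8c.png

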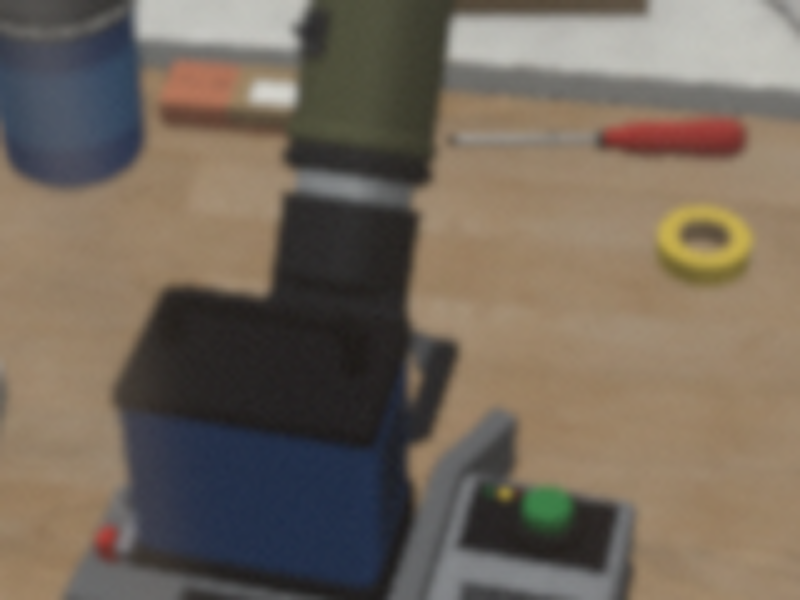

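```bash
for i in 1; do python3 -m pendant '0 0 0 0.0015 0 0.0013 65;0 0 0 0.0015 0 0.0013 65'; python3 -m pendant '0 0 0 0.0015 0 0.0013 65'; python3 -m pendant '0 0 0 0.0011 0 0.0009 65';python3 -m pendant '0 0 0 0.0008 0 0.0006 65'; done
python3 - <<'E'
from goal import *
rep(ori(.7),dw(-.0475,-.002,.020))
for n in("wrist","side"): cv2.imwrite(f"pics/{n}9.png",get_image(n))
crop(cv2.imread('pics/side9.png'),160,120,160,120,5,'pics/side9c.png')
E
```

```text
time: 10.82
tool_pos: [0.59, 0.2193, 0.0193]
orientation: [-1.921, -1.732, -0.695]
ft_force: [-3.7, -10.6, 6.3]
gripper_width: 0.0553
time: 10.9
tool_pos: [0.5903, 0.2213, 0.0193]
orientation: [-1.921, -1.732, -0.695]
ft_force: [-4.1, -9.7, 6.5]
gripper_width: 0.0556
time: 10.98
tool_pos: [0.5905, 0.2227, 0.0193]
orientation: [-1.921, -1.732, -0.695]
ft_force: [-3.2, -10.1, 5.9]
gripper_width: 0.0556
time: 11.07
tool_pos: [0.5905, 0.2236, 0.0193]
orientation: [-1.921, -1.732, -0.695]
ft_force: [-2.7, -10.3, 5.8]
gripper_width: 0.0556
t 11.0667 q [ 0.4256  0.9259 -0.7647  1.924  -0.3038  0.3409  0.1187] tcp [0.5905 0.2236 0.0193] F [ -2.682  -10.3146   5.8444] w 0.05561483258233405
turn(tool) [ 0.0002  0.0032 -0.0042] 0.005286270943128804 shift old axes [ 0.0001  0.0033 -0.0008] shift goal axes [ 0.0001  0.0033 -0.0008]
```

View pics/side9c.png

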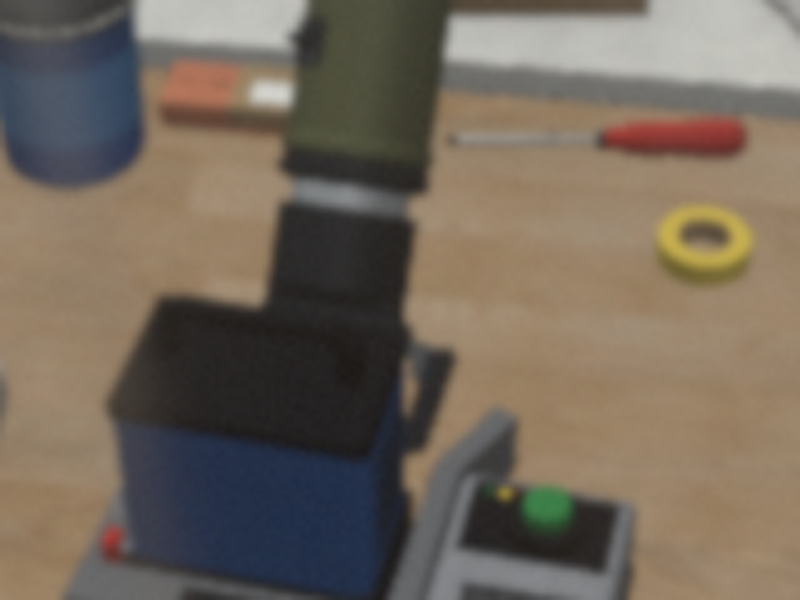

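```bash
python3 -m pendant '0 0 0 0.0008 0 0.0006 65';python3 -m pendant '0 0 0 0.0008 0 0.0006 65';python3 -m pendant '0 0 0 0.0008 0 0.0006 65;0 0 0 0 0 0 65'
python3 - <<'E'
from goal import *
for n in("wrist","side"): cv2.imwrite(f"pics/{n}10.png",get_image(n))
for i in(0,7,8,9,10):
    im=cv2.imread(f'pics/side{i}.png').astype(int)[215:240,170:200]
    m=(im[...,2]-im[...,1]-0>50)&(im[...,2]-im[...,0]>50); ys,xs=np.nonzero(m);wt=(im[...,2]-im[...,1])[m];print(i,len(xs),(xs*wt).sum()/wt.sum()+170,(ys*wt).sum()/wt.sum()+215)
E
```

```text
time: 11.25
tool_pos: [0.5906, 0.2243, 0.0193]
orientation: [-1.921, -1.732, -0.695]
ft_force: [-3.8, -11.1, 5.9]
gripper_width: 0.0558
time: 11.33
tool_pos: [0.5907, 0.2252, 0.0193]
orientation: [-1.921, -1.732, -0.695]
ft_force: [-4.2, -11.1, 6.0]
gripper_width: 0.0555
time: 11.5
tool_pos: [0.5908, 0.2263, 0.0194]
orientation: [-1.921, -1.732, -0.695]
ft_force: [-3.0, -10.7, 5.1]
gripper_width: 0.0558
0 11 181.8848167539267 227.31806282722513
7 16 181.53619302949062 227.29490616621985
8 15 180.67127071823205 227.31767955801104
9 14 181.69362992922143 227.49140546006066
10 13 181.78997867803838 227.51172707889125
```

```bash
python3 -m pendant '0 0 0 0.0008 0 0.0006 65';python3 -m pendant '0 0 0 0.0008 0 0.0006 65;0 0 0 0 0 0 65';python3 -m pendant '0 0 0 0.0008 0 0.0006 65;0 0 0 0 0 0 65'
```

```text
time: 11.68
tool_pos: [0.5909, 0.2266, 0.0192]
orientation: [-1.922, -1.732, -0.694]
ft_force: [-6.8, -19.4, 13.6]
gripper_width: 0.0555
time: 11.85
tool_pos: [0.5909, 0.2266, 0.0192]
orientation: [-1.924, -1.732, -0.693]
ft_force: [-5.5, -18.6, 11.2]
gripper_width: 0.0555
time: 12.02
tool_pos: [0.5909, 0.2267, 0.0191]
orientation: [-1.925, -1.731, -0.693]
ft_force: [-7.4, -23.1, 15.8]
gripper_width: 0.0558
```

```bash
python3 -m pendant '0 0 0 -0.0015 0 -0.0013 65;0 0 0 -0.0015 0 -0.0013 65;0 0 0 -0.0015 0 -0.0013 65;0 0 0 -0.0015 0 -0.0013 65;0 0 0 -0.0023 0 -0.0019 65;0 0 0 -0.0046 0 -0.0038 65;0 0 0 -0.0070 0 -0.0059 65;0 0 0 -0.0077 0 -0.0064 65;0 0 0 -0.0077 0 -0.0064 65;0 0 0 -0.0077 0 -0.0064 65;0 0 0 -0.0060 0 -0.0050 65;0 0 0 0 0 0 65'
python3 - <<'E'
from goal import *
rep(ori(.7),dw(-.0475,-.002,.020))
for n in("wrist","side"): cv2.imwrite(f"pics/{n}11.png",get_image(n))
im=cv2.imread(f'pics/side11.png').astype(int)[215:240,170:200]
m=(im[...,2]-im[...,1]-0>50)&(im[...,2]-im[...,0]>50); ys,xs=np.nonzero(m);wt=(im[...,2]-im[...,1])[m];print(len(xs),(xs*wt).sum()/wt.sum()+170,(ys*wt).sum()/wt.sum()+215)
for n in (9,10,11):
    a=cv2.imread(f'pics/side{n}.png')
crop(cv2.imread('pics/side11.png'),160,170,120,90,6,'pics/side11c.png')
E
```

```text
time: 13.02
tool_pos: [0.5859, 0.1642, 0.0194]
orientation: [-1.924, -1.73, -0.698]
ft_force: [-0.2, 0.0, 0.2]
gripper_width: 0.0556
t 13.0167 q [ 0.5331  0.9255 -0.7681  1.9294 -0.2744  0.4003  0.1701] tcp [0.5859 0.1642 0.0194] F [-0.1995  0.0424  0.1527] w 0.05564890234276508
turn(tool) [ 0.0032  0.0032 -0.006 ] 0.007476005911671442 shift old axes [0.0457 0.0017 0.0375] shift goal axes [0.0456 0.0021 0.0376]
14 181.69042769857433 227.48778004073318
```

View pics/side11c.png

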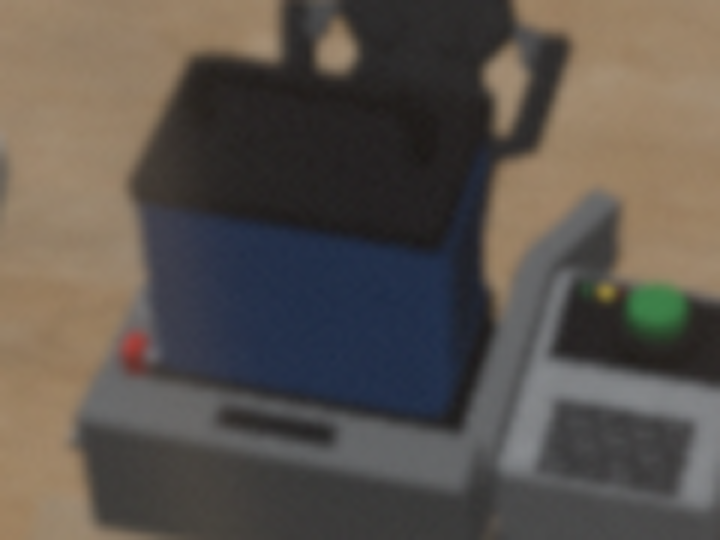

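View pics/wrist11.png

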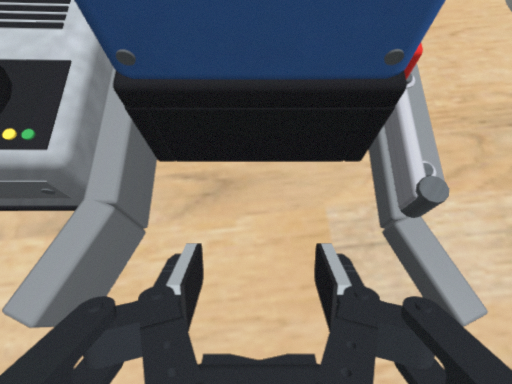

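```bash
python3 -m pendant '0 0 0 0.0090 0 -0.0107 30;0 0 0 0.0161 0 -0.0191 0;0 0 0 0.0161 0 -0.0191 0;0 0 0 0.0161 0 -0.0191 0;0 0 0 0.0161 0 -0.0191 0;0 0 0 0.0161 0 -0.0191 0;0 0 0 0.0090 -0.010 -0.0107 0;0 0 0 0 -0.025 0 0;0 0 0 0 -0.025 0 0;0 0 0 0 -0.025 0 0;0 0 0 0 -0.025 0 0;0 0 0 0 -0.020 0 0'
python3 -m pendant '0 -0.117 0 0 -0.005 0 0;0 -0.117 0 0 0 0 0;0 -0.117 0 0 0 0 0;0 -0.117 0 0 0 0 0;0 -0.117 0 0 0 0 0;0 -0.115 0 0 0 0 0;0 0 0 0 0 0 0'
python3 - <<'E'
from goal import *
rep(ori(0),np.array([.457,.2455,.10]))
for n in("wrist","side","scene"): cv2.imwrite(f"pics/{n}12.png",get_image(n))
E
```

```text
time: 14.12
tool_pos: [0.4536, 0.1821, 0.1738]
orientation: [-1.918, -1.735, -0.696]
ft_force: [-0.1, -0.4, 0.3]
gripper_width: 0.0002
time: 14.7
tool_pos: [0.4488, 0.1914, 0.1741]
orientation: [-2.287, -2.101, -0.056]
ft_force: [-0.4, 1.6, 0.5]
gripper_width: -0.0002
t 14.7 q [-0.1159  0.3635 -0.4164  1.9534  0.138   0.8314 -0.6824] tcp [0.4488 0.1914 0.1741] F [-0.354   1.6101  0.5119] w -0.00016330540063623798
turn(tool) [-0.002  -0.0501  0.0146] 0.05217922301571646 shift old axes [0.0508 0.0037 0.0768] shift goal axes [0.0546 0.0028 0.0741]
```

View pics/wrist12.png

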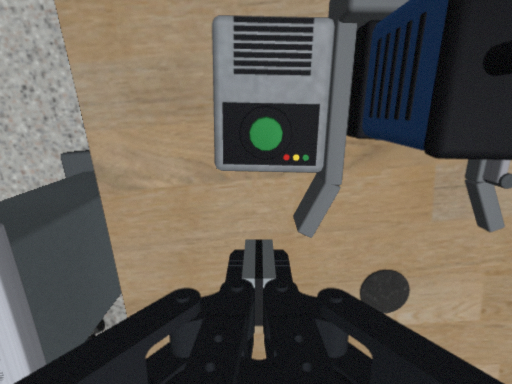

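View pics/side12.png

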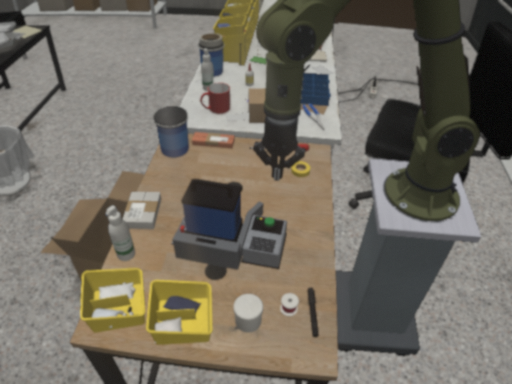

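Run:
```python
from goal import *
im=cv2.imread('pics/wrist12.png').astype(int)
def cen(im,roi):
    y0,y1,x0,x1=roi;b=im[y0:y1,x0:x1];m=(b[...,1]-b[...,2]>40)&(b[...,1]-b[...,0]>20);ys,xs=np.nonzero(m);return xs.mean()+x0,ys.mean()+y0,len(xs)
u=cen(im,(105,150,240,290));print(u)
s=cen(cv2.imread('pics/side12.png').astype(int),(205,235,255,285));print(s)
c=calibration('wrist')
for z in(.065,.07,.075,.08): print(z,px2w('wrist',[u[:2]],z)[0],px2w('side',[s[:2]],z)[0])
print('lid/pack corners dock', px2w('wrist',[(436,157)],.181))
rep(ori(0),np.array([.457,.2455,.10]))
```

```text
(np.float64(265.6036866359447), np.float64(133.31451612903226), 868)
(np.float64(268.9387755102041), np.float64(220.77551020408163), 49)
0.065 [0.4596 0.2355 0.065 ] [0.4576 0.2326 0.065 ]
0.07 [0.4596 0.2359 0.07  ] [0.4574 0.2373 0.07  ]
0.075 [0.4595 0.2363 0.075 ] [0.4572 0.242  0.075 ]
0.08 [0.4595 0.2366 0.08  ] [0.4571 0.2467 0.08  ]
lid/pack corners dock [[0.5308 0.2271 0.181 ]]
t 14.85 q [-0.0981  0.3643 -0.4146  1.9597  0.1313  0.8268 -0.6707] tcp [0.4493 0.1835 0.172 ] F [-0.2223 -1.1549 -0.0095] w -0.00015381173291550344
turn(tool) [-0.0066 -0.0526  0.0031] 0.053138621773799445 shift old axes [0.0586 0.0022 0.0751] shift goal axes [0.0625 0.0015 0.072 ]
```

```bash
python3 -m pendant '-0.006 -0.052 0.003 0.030 0 0.020 0;0 0 0 0.030 0 0.020 0;0 0 0 0 0 0 0;0 0 0 0 0 0 0;0 0 0 0 0 0 0'
python3 - <<'E'
from goal import *
c=calibration('wrist')
a=get_image('wrist');cv2.imwrite('pics/wrist13.png',a);im=a.astype(int)
m=(im[...,1]-im[...,2]>40)&(im[...,1]-im[...,0]>20);m=m.astype(np.uint8)
n,l,st,ce=cv2.connectedComponentsWithStats(m);k=1+st[1:,4].argmax();print(st[k],ce[k])
for z in(.065,.07,.075,.08): print(z,px2w('wrist',[ce[k]],z,c)[0])
rep(ori(0),np.array([.458,.242,.10]))
E
```

```text
time: 15.27
tool_pos: [0.4565, 0.2403, 0.1327]
orientation: [-2.336, -2.1, 0.004]
ft_force: [0.6, -0.5, -0.2]
gripper_width: 0.0
[ 243  188   37   39 1146] [260.9049 207.4782]
0.065 [0.4585 0.2403 0.065 ]
0.07 [0.4586 0.2422 0.07  ]
0.075 [0.4588 0.2441 0.075 ]
0.08 [0.459 0.246 0.08 ]
t 15.3167 q [-0.2752  0.4625 -0.3714  1.9186  0.2273  0.8028 -0.8768] tcp [0.4568 0.2402 0.1331] F [ 0.2783 -0.7206 -0.188 ] w 8.329673288764529e-05
turn(tool) [-0.0011  0.0012 -0.0074] 0.007537063475758031 shift old axes [0.002  0.001  0.0331] shift goal axes [0.0019 0.001  0.0331]
```

View pics/wrist13.png

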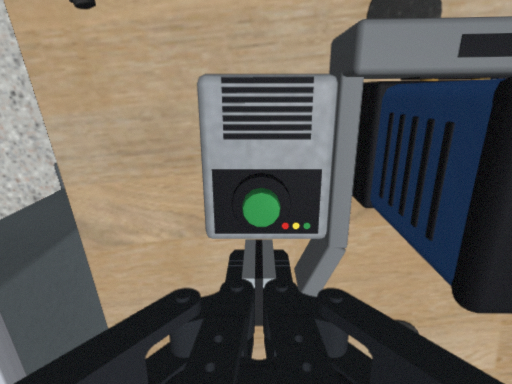

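```bash
python3 -m pendant '0 0 0 0.0035 0.002 0.012 0;0 0 0 0 0 0.015 0;0 0 0 0 0 0.010 0;0 0 0 0 0 0.005 0;0 0 0 0 0 0 0'
python3 -m pendant '0 0 0 0 0 0.003 0;0 0 0 0 0 0.003 0';python3 -m pendant '0 0 0 0 0 0.002 0;0 0 0 0 0 0.002 0'
```

```text
time: 15.73
tool_pos: [0.4582, 0.2449, 0.0898]
orientation: [-2.333, -2.103, 0.005]
ft_force: [-0.4, 0.7, -1.0]
gripper_width: -0.0003
time: 15.9
tool_pos: [0.4591, 0.246, 0.0853]
orientation: [2.333, 2.104, 0.0]
ft_force: [0.2, -0.5, -0.5]
gripper_width: -0.0003
time: 16.07
tool_pos: [0.4588, 0.246, 0.0811]
orientation: [2.332, 2.104, -0.001]
ft_force: [0.5, 0.5, -0.1]
gripper_width: -0.0003
```

Run:
```python
from goal import *
for n in("side","scene","wrist"): cv2.imwrite(f"pics/{n}14.png",get_image(n))
crop(cv2.imread('pics/side14.png'),210,170,100,75,6,'pics/side14c.png')
crop(cv2.imread('pics/scene14.png'),195,190,100,75,6,'pics/scene14c.png')
print(read_state()['ft_force'],read_state()['tool_pos'])
```

```text
[ 0.6225 -0.1374  0.2991] [0.4587 0.2459 0.081 ]
```

View pics/side14c.png

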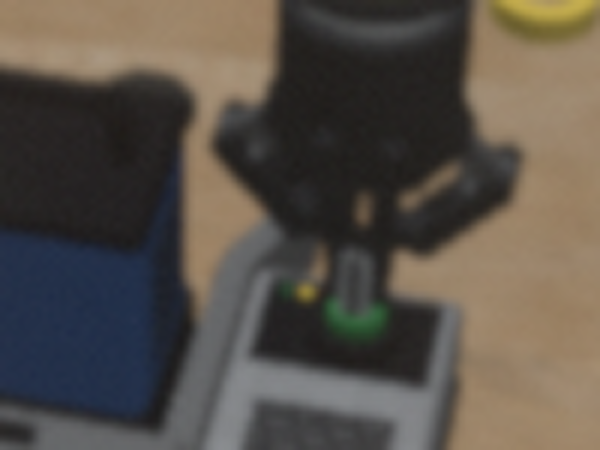

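View pics/scene14c.png

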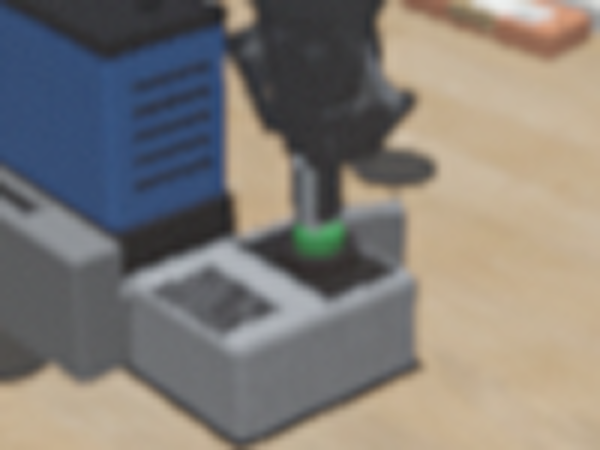

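View pics/wrist14.png

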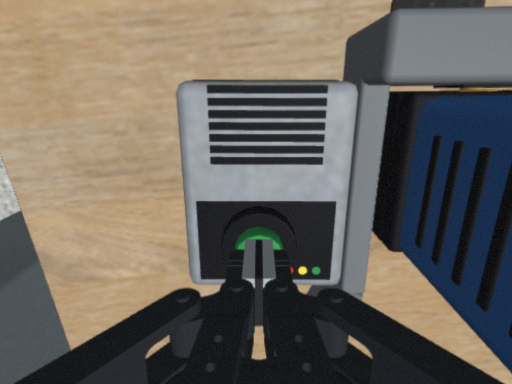

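```bash
python3 -m pendant '0 0 0 0 0 0.002 0;0 0 0 0 0 0.002 0';python3 -m pendant '0 0 0 0 0 0.002 0;0 0 0 0 0 0.001 0';python3 -m pendant '0 0 0 0 0 0.001 0;0 0 0 0 0 0.001 0'
```

```text
time: 16.38
tool_pos: [0.4589, 0.2461, 0.0772]
orientation: [2.332, 2.104, -0.0]
ft_force: [-0.2, 0.2, 2.4]
gripper_width: 0.0
time: 16.55
tool_pos: [0.4589, 0.2461, 0.0741]
orientation: [2.332, 2.104, -0.0]
ft_force: [-0.7, -0.5, 7.9]
gripper_width: -0.0
time: 16.72
tool_pos: [0.459, 0.2462, 0.0736]
orientation: [2.332, 2.104, 0.0]
ft_force: [-6.9, -3.8, 32.1]
gripper_width: -0.0003
```

```bash
python3 -m pendant '0 0 0 0 0 0 0;0 0 0 0 0 -0.002 0;0 0 0 0 0 -0.005 0;0 0 0 0 0 -0.015 0;0 0 0 0 0 -0.025 0;0 0 0 -0.01 0 -0.025 0;0 0 0 -0.02 0 -0.02 0;0 0 0 -0.02 0 -0.01 0;0 0 0 0 0 0 0;0 0 0 0 0 0 0;0 0 0 0 0 0 0'
python3 - <<'E'
from goal import *
for n in("side","scene","wrist"): cv2.imwrite(f"pics/{n}15.png",get_image(n))
crop(cv2.imread('pics/side15.png'),160,170,133,100,6,'pics/side15c.png')
print(read_state()['ft_force'],read_state()['tool_pos'])
im=cv2.imread(f'pics/side15.png').astype(int)[215:240,170:200]
m=(im[...,2]-im[...,1]-0>50)&(im[...,2]-im[...,0]>50); ys,xs=np.nonzero(m);wt=(im[...,2]-im[...,1])[m];print(len(xs),(xs*wt).sum()/wt.sum()+170,(ys*wt).sum()/wt.sum()+215)
E
```

```text
time: 17.63
tool_pos: [0.4534, 0.1965, 0.1737]
orientation: [-2.333, -2.104, 0.002]
ft_force: [-0.7, 0.4, -0.4]
gripper_width: 0.0002
[-0.3208  0.7532 -0.4792] [0.4532 0.197  0.1733]
14 181.694045174538 227.4835728952772
```

View pics/side15c.png

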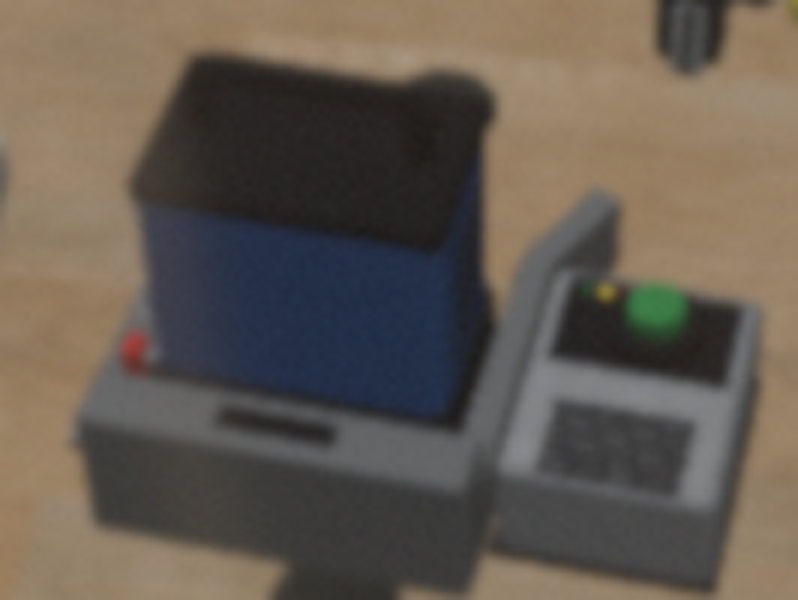

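View pics/wrist15.png

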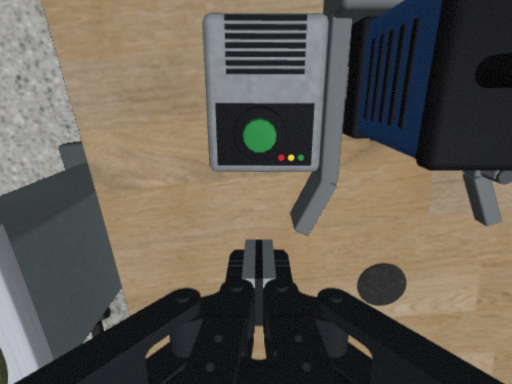

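View pics/scene15.png

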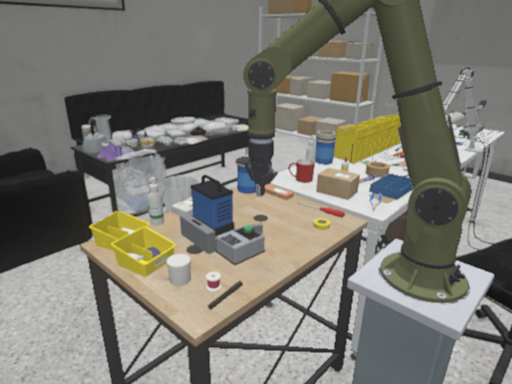

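```bash
python3 -m pendant '0 0 0 0 0 0 0;0 0 0 0 0 0 0'; python3 -c "
from bench import *
print(hand_in())"
```

```text
time: 17.95
tool_pos: [0.4534, 0.1967, 0.1736]
orientation: [-2.331, -2.105, 0.003]
ft_force: [-0.4, 0.1, 0.5]
gripper_width: 0.0003
the job is handed in; nothing more can be done
None
```

I pushed the pack into the dock until the catch snapped in, pressed the green button fully and let it go. The job is handed in at about 18 s; `hand_in` reports no verdict.

- **Pack:** I pushed low with both fingertips, leaning about 40 degrees. The pack turned square to the dock and slid in as far as the hard stop, where the push force rose from about 11 N to 19–23 N. I saw no rocking in the pictures.
- **Catch:** The red tab moved out by about 1 pixel as the pack passed. It then sprang back to within 0.2 pixel of its starting place, and was still there in the last picture. I had no direct reading of the joint angle, and I did not measure the pack's final position or squareness.
- **Button:** I pressed it with closed fingertips from about 80 mm down to 73.5 mm above the desk. The force reached 32 N at the bottom, which is the end of its travel. In the last pictures the button is up again.
- **Last checks:** The arm stands clear with the wrist force near zero. In the last pictures the pack stands upright in the dock, and the bystanders I could see look unmoved, though I did not re-measure them.

One early measurement disagreed: two cameras put the button's position about 8 mm apart, because the arm was still settling. I repeated it with the arm at rest before pressing.

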